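# Set the clearance on the rivet-height gauge

## Task

On the rivet-height gauge, first turn the tall captive hex nut clockwise with the gripper until it is tight, so that the gauge arm is locked. Then turn the winged thumbscrew at the other end of the arm clockwise until it seats, back it off a quarter turn, and finish still gripping the thumbscrew there: do not let go of it. Leave the loose tools and parts around where they are.

Things in the scene. Friction and masses are not known exactly. Their poses are not given: they have to be found in the camera images.
- gauge_mid (a point): Middle of the gauge arm's top face, 85 mm above the table. The gauge is bolted down: base plate 210 x 110 x 12 mm, grey arm 178 x 36 mm along this frame's x axis. The nut's axis is 65 mm along -x from here, the thumbscrew's 65 mm along +x; both axes are vertical. The gauge may point any way on the table. Nothing on the base plate is taller than the arm.
- nut_centre (a point): Centre (half-way up) of the tall captive steel hex nut: 30 mm across flats, 34.6 mm across corners, 26 mm high, its underside 16 mm above the arm on a round collar 27 mm across; a 17 mm stud end stands 5 mm above the nut. 114 mm above the table. Turns with the nut; one pair of flats faces along +x and -x of this frame, the others at 60 degree steps. z up.
- nut (a joint): Turn of the nut, rad: 0 is tight against a hard stop; grows as it is loosened (anticlockwise from above). Starts 0.5 to 0.9 rad loose. Friction about 0.08 N m; it stays where it is left and does not rise or sink.
- wing_centre (a point): Centre of the thumbscrew's flat steel wing: 44 mm wide along its own x axis, 10 mm thick along y, 24 mm high along z, with round ends. This point lies on the screw's axis, 122 mm above the table and 37 mm above the arm; below it a 9 mm shank, then a bush 21 mm across and 8 mm high on the arm. Turns with the screw.
- screw (a joint): Turn of the thumbscrew, rad: 0 is seated against a hard stop; grows as it is backed off (anticlockwise from above). Starts 0.7 to 1.4 rad from its seat, so one grip is enough for everything. Friction about 0.05 N m; it stays where it is left and its wing does not rise or sink.
- rivet_set: Bystander, leave alone: steel rivet set, a stepped cylinder 20 mm across and 48 mm tall, standing on the gauge's base plate beside the arm; origin at the centre of its underside
- dolly: Bystander, leave alone: small cast-iron dolly block, 45 x 26 x 30 mm, on the gauge's base plate on the other side of the arm; origin at the centre of its underside
- rivet_pan: Bystander, leave alone: green enamel bowl, 120 mm across, 40 mm tall; origin at the centre of its underside
- oil_can: Bystander, leave alone: round steel can, 70 mm across, 90 mm tall; origin at the centre of its underside
- cleco_pliers: Bystander, leave alone: ring-handled pliers lying flat, about 170 mm long; origin at the pivot, on the table
- rivet_tongs: Bystander, leave alone: steel tongs lying flat, about 220 mm long; origin at the pivot, on the table
- hammer: Bystander, leave alone: hammer 260 mm long lying flat; origin on the table under the middle of its length
Mind the look-alikes: they are no part of the job. Leave any orange, pink or red look-alike of the part that bears gauge_mid alone.

How it is judged:
By the outcome, as a careful person would: the job done as asked, in the order asked, and still so for the second after the job is handed in, while the arm keeps its last pose, push and grip.
It also fails if it takes over 45 s, if anything falls off the work surface, if the arm or the gripper's body presses on something with over 40 N, if the wrist force passes 120 N, or if a joint passes its speed limit or range.

## Robot

A 7-joint arm with a two-finger parallel gripper is mounted at the origin on the work surface. World frame = base frame: x ahead of the robot, y to its left, z up, the work surface at z = 0. Lengths are in m, angles in rad, forces in N, time in s.
With the tool pointing down it reaches from about 0.35 to 0.775 m from the base axis. Payload 3.1 kg.
Tool frame: the origin (TCP) lies on the front face of the gripper's body, between the roots of the fingers; the fingertips stand 73 mm ahead of it and the grasp point (between the pads) lies ahead of it (bot.pinch_z is the z of the grasp point in the tool frame, in m); z points along the fingers, y is the direction in which the jaws open and shut (so a half turn about z gives the same grasp; the last joint's range is limited). The gripper opens to 85 mm and grips with 20 to 120 N. Pads are 22 mm wide; open, the fingers measure 114 mm over their backs; the gripper's body (76 mm by 85 mm) begins 54 mm behind the grasp point. The pads swing forward as they close: fully open they stand 13 mm farther back than shut.
Start: joints at [-0.042, 0.311, 0.014, 1.512, -0.004, 1.319, -0.027], TCP at [0.55, 0, 0.304] pointing down, gripper open.
Joint ranges: [-2.7, 2.7], [-0.3, 1.91], [-1.27, 1.3], [0.12, 2.57], [-1.44, 4.58], [0.2, 2.03], [-3.05, 3.05]. Speed limits (rad/s): [2.79, 2.79, 3.14, 3.14, 3.14, 3.14, 3.14].

## Interface

Orientations are given as a rotation vector (axis times angle).
In Python, from workcell import bot, cams, workorder gives the robot as it stands.
- The arm moves only by the tool send_rows, never from a script. Its argument "increments" is a list of rows, each an object of numbers: "x", "y", "z": the shift along the tool's x, y, z in mm; "yaw": the turn about the tool's z in rad. A call has 1 to 10 rows; each row shifts and turns the commanded pose from where the row before left it, along the tool's axes as they then stand; what a row does not reach is not made up. A row lasts 1/12 s, in which the tool goes at most 41.7 mm and 7.16 degrees, less where a joint would pass 70% of its speed; a pose out of reach is approached as far as the arm can. A call is refused whole if a number of a shift passes 41.7 or a number of a turn 0.125, either way. A call with a gripper value outside its range is refused whole. "hand" is the gripper's target within -1 to 1 (shut at 1, half-way at 0, fully open at -1), set as the call begins (left out, the last holds). The fingers move at their own pace and stop on an object; "force" is the grip in N (left out, the last holds). Time passes only in rows, so rows that do not move let the fingers close. It gives the time, the measured TCP pose, the force and the opening at its end, in the units of the state.
- bot.state(): the state, without advancing time (a new reading comes with each control period).
- cams.read_camera(name): name is "scene" or "side" or "wrist"; returns a dict with "frame" (384x512x3 uint8, red, green, blue), "z_map" (384x512 float32, m along the optical axis (not along the pixel's ray), 0 where there is no reading), "vfov" (degrees; the focal length in pixels is half the picture's height over the tangent of half this angle, whatever the lens; pixels are square), "cx", "cy" (the principal point, pixels), "origin" and "rotation" of the camera in the world. Camera axes: x right, y down, z forward; pixel columns grow to the right and rows downward; lengths in m; the calibration is good to about 2 mm. A picture is of the moment at which its call begins.
- workorder.close_job(): hands the job in, once; it reports no verdict.
The state is a dict: "time_s": time; "joints": joint angles; "joint_velocities": joint speeds; "tau": joint torques, N m; "eef_pos": TCP position; "orientation": TCP orientation; "force": force on the tool from outside, world axes, zero at the start; "wrist_torque": the same for the moment, N m; "opening": opening from 0.0 (shut) to 1.0 (fully open).
Only numpy, scipy, OpenCV 4.12 (cv2) and the standard library are available. Lean on these libraries where they do the work, as an engineer would, in place of code of your own. Each camera call takes 0.05 s, during which the arm holds its last target. There are 200 camera calls.

## Working session

There is one attempt and no reset: what is moved stays moved. The work goes in short steps, Python scripts to look and compute and a tool call to move; the robot and the scene stay as the last step left them, time stands still between calls to the robot, and variables do not carry over. Pictures are saved under pics/ and viewed, about 8 in all and at most 12, crops included, and the job is handed in when it is done.

Besides the shell and the picture viewer there is one more tool, called after "Emit:" by a JSON object that holds its "fn" and its "kwargs", one argument or row to a line. send_rows: Moves the arm, as the interface text tells. Its arguments: {"type":"object","properties":{"increments":{"type":"array"},"hand":{"type":"number"},"force":{"type":"number"}},"required":["increments"]}

```bash
ls; mkdir -p pics; cat > h.py <<'E'
import numpy as np, cv2
from workcell import bot, cams, workorder
def grab(n, tag):
    c=cams.read_camera(n); np.savez('pics/'+tag+'.npz',**c)
    cv2.imwrite('pics/'+tag+'.png',c['frame'][:,:,::-1]); return c
def cloud(c):
    z=c['z_map']; f=192/np.tan(np.radians(c['vfov'])/2)
    v,u=np.mgrid[:384,:512]
    P=np.stack([(u-c['cx'])/f*z,(v-c['cy'])/f*z,z],-1)
    return P@np.array(c['rotation']).T+np.array(c['origin'])
E
python3 - <<'E'
from h import *
a=grab('scene','s1'); b=grab('side','d1'); 
cv2.imwrite('pics/both1.png',cv2.resize(np.vstack([a['frame'],b['frame']])[:,:,::-1],None,fx=.78,fy=.78))
cv2.imwrite('pics/s1b.png',cv2.resize(a['frame'][:,:,::-1],(800,600)))
for c in(a,b): print(c['origin'],c['vfov'],c['cx'],c['cy'])
print(bot.pinch_z, bot.state())
E
```

```text
pics
[ 1.14751556 -0.24833975  0.9723919 ] 57.88163236218738 257.4015505449878 192.21556739682717
[-0.0431562   0.9691267   1.18283139] 50.271730215393596 252.77889145026916 183.63745407420492
0.0539 {'time_s': 0.1, 'joints': array([-0.04168788,  0.31169025,  0.01398837,  1.51288207, -0.00439373,
        1.31920646, -0.02718735]), 'joint_velocities': array([-0.00157397, -0.00244127,  0.00066669, -0.00144952, -0.00074344,
        0.00143863,  0.00110704]), 'tau': array([ 1.58822681e-03, -3.80853546e+01,  1.46967340e-01, -2.31242698e+01,
        1.21570277e-02,  8.10778613e-03,  3.56746978e-05]), 'eef_pos': array([5.49506714e-01, 1.43165578e-05, 3.02910980e-01]), 'orientation': array([-2.22031948, -2.22050394,  0.00249649]), 'force': array([-0.03917626,  0.61063685,  0.04147507]), 'wrist_torque': array([0.00174519, 0.01458166, 0.0285573 ]), 'opening': 1.0004230018921032}
```

View pics/s1b.png

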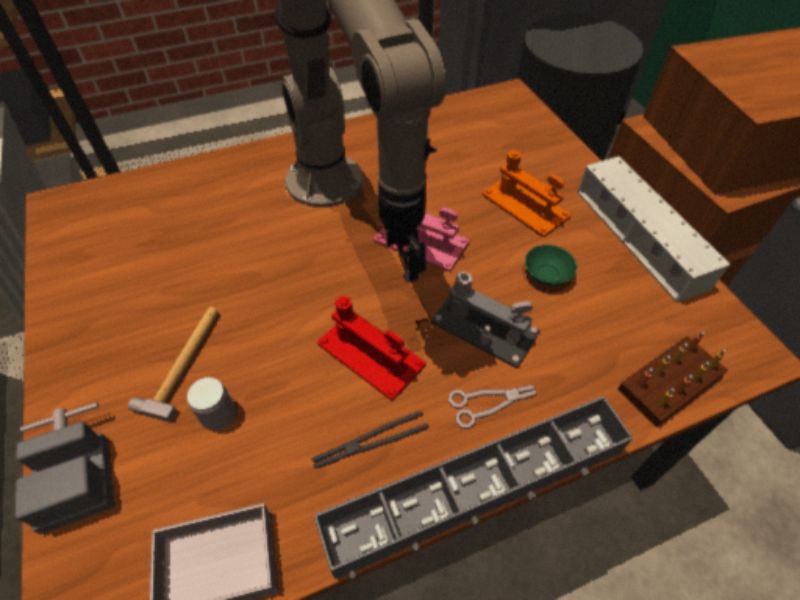

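The picture shows the grey gauge, with its nut at about (463,283) and the wing at about (522,310) in the 800 px view. The red, pink and orange copies are the look-alikes. Next I'll measure it with depth.

```bash
python3 - <<'E'
from h import *
for t in('s1','d1'):
    c=dict(np.load(f'pics/{t}.npz')); P=cloud(c); fr=c['frame'].astype(int)
    grey=(fr.max(2)-fr.min(2)<40)&(c['z_map']>0)
    if t=='s1':
        for (u,v) in((296,178),(334,198),(315,190)): print(u,v,P[v,u].round(3))
        ctr=P[190,315,:2]
    m=grey&(np.hypot(P[...,0]-ctr[0],P[...,1]-ctr[1])<.13)
    arm=m&(abs(P[...,2]-.085)<.004); A=P[arm][:,:2]
    (rc,sz,an)=cv2.minAreaRect((A*1000).astype(np.float32)); print(t,'arm',len(A),rc,sz,an)
    hi=m&(P[...,2]>.1)&(P[...,2]<.14); H=P[hi]
    n,l=cv2.connectedComponents(hi.astype(np.uint8))
    for i in range(1,n):
        Q=P[l==i]
        if len(Q)>8: print(i,len(Q),Q.mean(0).round(4),Q.min(0).round(3),Q.max(0).round(3), cv2.minAreaRect((Q[:,:2]*1000).astype(np.float32)))
    if t=='d1': 
        ys,xs=np.where(m); print(xs.min(),xs.max(),ys.min(),ys.max())
s=np.load('pics/s1.npz')['frame'][160:240,270:360,::-1]
d=np.load('pics/d1.npz')['frame'][:,:,::-1]
cv2.imwrite('pics/c1.png',cv2.resize(s,None,fx=6,fy=6,interpolation=cv2.INTER_CUBIC))
E
```

```text
Traceback (most recent call last):
  File "h.py", line 10, in cloud
    return P@np.array(c['rotation']).T+np.array(c['origin'])
           ~~~~~~~~~~~~~~~~~~~~~~~~~~~^~~~~~~~~~~~~~~~~~~~~~
ValueError: operands could not be broadcast together with shapes (384,512) (3,)
```

```bash
sed -i "s/np.array(c\['rotation'\]).T/Rotation.from_rotvec(c['rotation']).as_matrix().T/; 1a from scipy.spatial.transform import Rotation" h.py
cat > m.py <<'E'
from h import *
c=dict(np.load('pics/s1.npz')); print(c['rotation'])
P0=cloud(c)
for (u,v) in((296,178),(334,198),(315,190)): print(u,v,P0[v,u].round(3))
ctr=P0[190,315,:2]
for t in('s1','d1'):
    c=dict(np.load(f'pics/{t}.npz')); P=cloud(c); fr=c['frame'].astype(int)
    grey=(fr.max(2)-fr.min(2)<40)&(c['z_map']>0)
    m=grey&(np.hypot(P[...,0]-ctr[0],P[...,1]-ctr[1])<.13)
    arm=m&(abs(P[...,2]-.085)<.004); A=P[arm][:,:2]
    if len(A): print(t,'arm',len(A),cv2.minAreaRect((A*1000).astype(np.float32)))
    hi=m&(P[...,2]>.1)&(P[...,2]<.14)
    n,l=cv2.connectedComponents(hi.astype(np.uint8))
    for i in range(1,n):
        Q=P[l==i]
        if len(Q)>8: print(i,len(Q),Q.mean(0).round(4),Q.min(0).round(3),Q.max(0).round(3), cv2.minAreaRect((Q[:,:2]*1000).astype(np.float32)))
E
python3 m.py
```

```text
[-2.12475567 -1.42287767  0.47590464]
296 178 [0.547 0.136 0.127]
334 198 [0.657 0.211 0.12 ]
315 190 [ 0.531  0.232 -0.001]
s1 arm 250 ((598.3546142578125, 171.0947723388672), (167.95968627929688, 34.36869812011719), 35.34709167480469)
1 97 [0.5507 0.1352 0.12  ] [0.533 0.123 0.1  ] [0.562 0.153 0.133] ((546.539794921875, 137.98284912109375), (28.821054458618164, 28.526586532592773), 63.28482437133789)
2 68 [0.6556 0.2071 0.1228] [0.648 0.19  0.101] [0.66  0.227 0.137] ((655.4675903320312, 208.19020080566406), (38.24311828613281, 7.459049224853516), 74.87197875976562)
d1 arm 244 ((593.1906127929688, 180.1663818359375), (173.7236328125, 38.987762451171875), 34.345619201660156)
3 75 [0.5368 0.1469 0.1194] [0.525 0.129 0.1  ] [0.551 0.16  0.133] ((537.6516723632812, 144.88482666015625), (29.799238204956055, 23.762279510498047), 74.00967407226562)
4 47 [0.6464 0.2177 0.1215] [0.64  0.199 0.102] [0.656 0.236 0.137] ((646.1041870117188, 217.3948211669922), (36.65898895263672, 11.564364433288574), 65.1136703491211)
```

Emit:
{"fn": "send_rows", "kwargs": {
  "increments": [
    {"x": 30,"y": 8},
    {"x": 30,"y": 8},
    {"x": 30,"y": 8},
    {"x": 30,"y": 8},
    {"x": 30,"y": 8},
    {"x": 26,"y": 7},
    {},
    {},
    {}
  ]
}}

```text
invalid input
```

```bash
python3 - <<'E'
from h import *
c=grab('wrist','w1'); print(c['origin'],c['vfov'],c['cx'],c['cy'])
cv2.imwrite('pics/w1b.png',cv2.resize(c['frame'][:,:,::-1],(800,600),interpolation=cv2.INTER_CUBIC))
E
sed -i "s/('s1','d1')/('w1',)/" m.py; python3 m.py
```

```text
[0.54886143 0.07619624 0.37253022] 60.993262925566356 249.2758861904918 192.40557191869368
[-2.12475567 -1.42287767  0.47590464]
296 178 [0.547 0.136 0.127]
334 198 [0.657 0.211 0.12 ]
315 190 [ 0.531  0.232 -0.001]
w1 arm 1163 ((547.3394775390625, 127.9118423461914), (66.31411743164062, 30.32721710205078), 0.22214895486831665)
1 822 [0.5426 0.1278 0.1223] [0.528 0.122 0.1  ] [0.559 0.135 0.133] ((543.58349609375, 127.84075927734375), (30.566225051879883, 11.889484405517578), 3.26102352142334)
```

View pics/w1b.png

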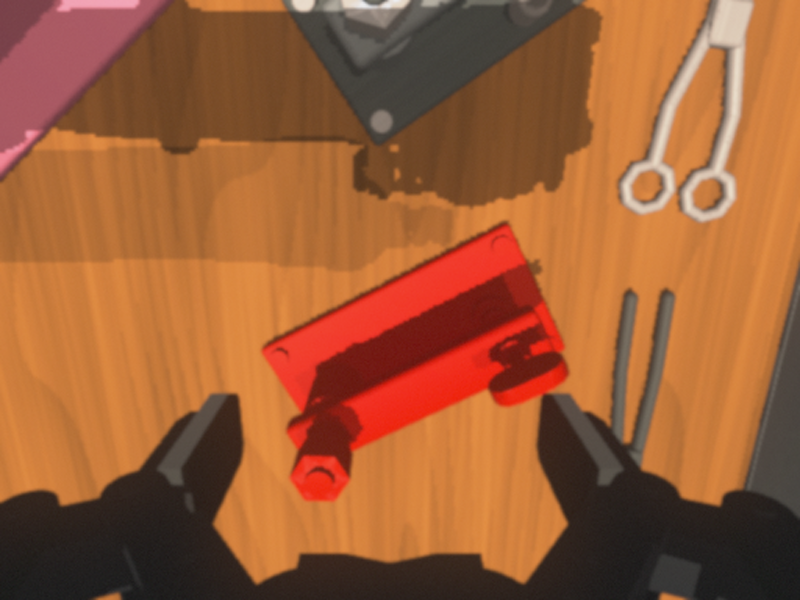

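The wrist camera sits 76 mm along tool +x from the TCP, and this view shows the red look-alike. The move was refused, so I'll write the rows out in full.

Emit:
{"fn": "send_rows", "kwargs": {
  "increments": [
    {"x": 30,"y": 16,"z": 0,"yaw": 0},
    {"x": 30,"y": 16,"z": 0,"yaw": 0},
    {"x": 30,"y": 15,"z": 0,"yaw": 0},
    {"x": 0,"y": 0,"z": 0,"yaw": 0},
    {"x": 0,"y": 0,"z": 0,"yaw": 0},
    {"x": 0,"y": 0,"z": 0,"yaw": 0}
  ]
}}

```text
time_s: 0.65
eef_pos: [0.5968, 0.0895, 0.3032]
orientation: [2.221, 2.222, -0.003]
force: [-0.6, -0.1, 0.1]
opening: 1.002
```

```bash
python3 - <<'E'
from h import *
c=grab('wrist','w2'); print(c['origin'],bot.state()['eef_pos'])
cv2.imwrite('pics/w2b.png',cv2.resize(c['frame'][:,:,::-1],(800,600),interpolation=cv2.INTER_CUBIC))
E
sed -i "s/('w1',)/('w2',)/" m.py; python3 m.py
```

```text
[0.59607648 0.16578013 0.37273665] [0.59677881 0.08851436 0.30354206]
[-2.12475567 -1.42287767  0.47590464]
296 178 [0.547 0.136 0.127]
334 198 [0.657 0.211 0.12 ]
315 190 [ 0.531  0.232 -0.001]
w2 arm 6318 ((592.316162109375, 172.731201171875), (165.51077270507812, 35.906063079833984), 33.955780029296875)
1 1071 [0.6474 0.2061 0.1298] [0.641 0.189 0.1  ] [0.656 0.225 0.136] ((648.6189575195312, 206.7978515625), (34.53524398803711, 10.301192283630371), 78.52630615234375)
2 1615 [0.5438 0.1402 0.1262] [0.526 0.122 0.101] [0.559 0.156 0.134] ((542.2843017578125, 139.130126953125), (33.67939758300781, 29.957056045532227), 44.928436279296875)
```

View pics/w2b.png

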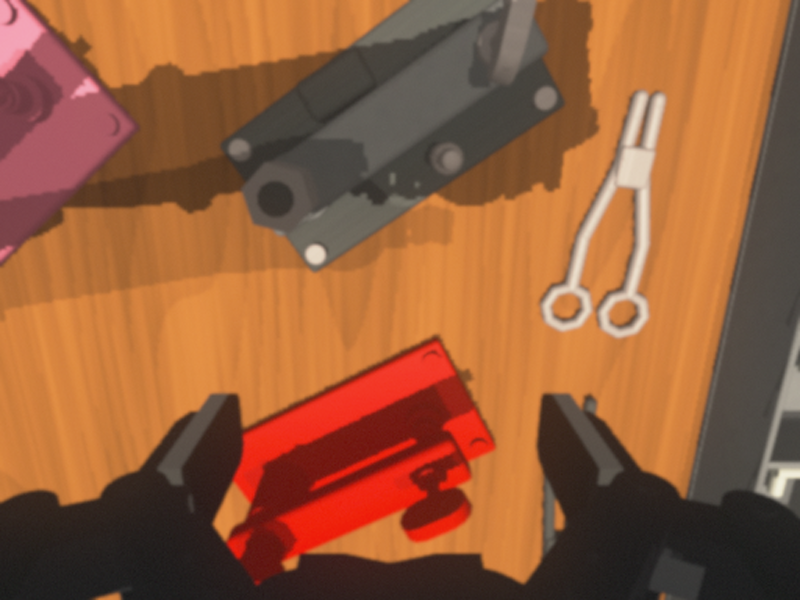

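Here the grey gauge is at the top. The nut is at about (276,198), the wing at about (515,40), and the rivet set at (447,157). I'll fit the hexagon of the nut's top face and the wing's top strip from depth.

```bash
cat > fit.py <<'E'
from h import *
from scipy.optimize import minimize
import sys
def fit(t):
    c=dict(np.load(f'pics/{t}.npz')); P=cloud(c); fr=c['frame'].astype(int)
    near=lambda x,y,r:np.hypot(P[...,0]-x,P[...,1]-y)<r
    N=P[near(.543,.139,.035)&(P[...,2]>.120)&(P[...,2]<.14)]
    print('nut z hist',np.histogram(N[:,2],bins=np.arange(.12,.1401,.002)))
    st=N[N[:,2]>.1305]; print('stud',len(st),st.mean(0).round(4),np.ptp(st,0).round(4))
    T=N[(N[:,2]>.1235)][:,:2]*1000
    h=cv2.convexHull(T.astype(np.float32))[:,0]
    print('top rect',cv2.minAreaRect(h),cv2.minEnclosingCircle(h))
    for off in range(0,60,2):  # support widths
        pass
    def wid(a):
        d=T@[np.cos(a),np.sin(a)]; return np.ptp(np.percentile(d,[.5,99.5]))
    a=np.radians(np.arange(0,60,1)); w=[sum(wid(x+k*np.pi/3) for k in range(3))/3 for x in a]
    i=int(np.argmin(w)); print('nut flat-normal deg',np.degrees(a[i]),'width',w[i],'max',max(w), 'at',np.degrees(a[int(np.argmax(w))]))
    W=P[near(.649,.209,.035)&(P[...,2]>.128)&(P[...,2]<.14)]
    if len(W)>20:
        q=W[:,:2]-W[:,:2].mean(0); v=np.linalg.svd(q,full_matrices=False)[2][0]
        print('wing',len(W),W.mean(0).round(4),'ang',np.degrees(np.arctan2(v[1],v[0]))%180,'len',np.ptp(q@v),'rect',cv2.minAreaRect((W[:,:2]*1000).astype(np.float32)))
fit(sys.argv[1])
E
python3 fit.py w2
```

```text
nut z hist (array([ 20,  16, 225, 783,  29, 299, 109,   1,   0,   0]), array([0.12 , 0.122, 0.124, 0.126, 0.128, 0.13 , 0.132, 0.134, 0.136,
       0.138, 0.14 ]))
stud 389 [0.5421 0.139  0.1317] [0.0161 0.016  0.0039]
top rect ((542.0260009765625, 139.1163330078125), (33.924564361572266, 29.728601455688477), 43.56056594848633) ((542.2899780273438, 138.8333282470703), 16.967588424682617)
nut flat-normal deg 16.0 width 29.71936176290909 max 31.86991014685852 at 45.0
wing 816 [0.6484 0.2067 0.1328] ang 77.94794121907665 len 0.03127527404844095 rect ((648.515625, 206.4091339111328), (31.17384910583496, 10.305593490600586), 78.6635971069336)
```

Emit:
{"fn": "send_rows", "kwargs": {
  "increments": [
    {"x": 17,"y": -18,"z": 20,"yaw": 0},
    {"x": 17,"y": -18,"z": 20,"yaw": 0},
    {"x": 16.5,"y": -19,"z": 20,"yaw": 0},
    {"x": 0,"y": 0,"z": 10,"yaw": -0.1},
    {"x": 0,"y": 0,"z": 0,"yaw": -0.1},
    {"x": 0,"y": 0,"z": 0,"yaw": -0.08},
    {"x": 0,"y": 0,"z": 0,"yaw": 0},
    {"x": 0,"y": 0,"z": 0,"yaw": 0},
    {"x": 0,"y": 0,"z": 0,"yaw": 0}
  ]
}}

```text
time_s: 1.45
eef_pos: [0.5422, 0.1394, 0.2342]
orientation: [1.894, 2.506, 0.0]
force: [-0.2, 0.0, 0.3]
opening: 1.002
```

```bash
python3 - <<'E'
from h import *
c=grab('wrist','w3'); s=bot.state(); print(s['eef_pos'],s['orientation'],s['wrist_torque'])
cv2.imwrite('pics/w3b.png',cv2.resize(c['frame'][:,:,::-1],(800,600),interpolation=cv2.INTER_CUBIC))
E
python3 fit.py w3
```

```text
[0.54219766 0.13965843 0.23421257] [1.89287096e+00 2.50654005e+00 2.50628663e-04] [-0.01778334  0.00020694 -0.03866364]
nut z hist (array([  50,   52,  264, 1220,   48,  448,  164,    0,    0,    0]), array([0.12 , 0.122, 0.124, 0.126, 0.128, 0.13 , 0.132, 0.134, 0.136,
       0.138, 0.14 ]))
stud 582 [0.5418 0.1395 0.1317] [0.0162 0.0168 0.0033]
top rect ((541.9229736328125, 139.14956665039062), (29.879735946655273, 34.57193374633789), 15.140439987182617) ((541.7765502929688, 139.1092071533203), 17.287702560424805)
nut flat-normal deg 14.999999999999998 width 29.850502493393055 max 32.13021371287873 at 42.0
wing 1747 [0.6483 0.2118 0.1323] ang 79.10620600747444 len 0.040562176973864904 rect ((649.1793823242188, 211.44512939453125), (40.6751594543457, 11.592270851135254), 78.01538848876953)
```

View pics/w3b.png

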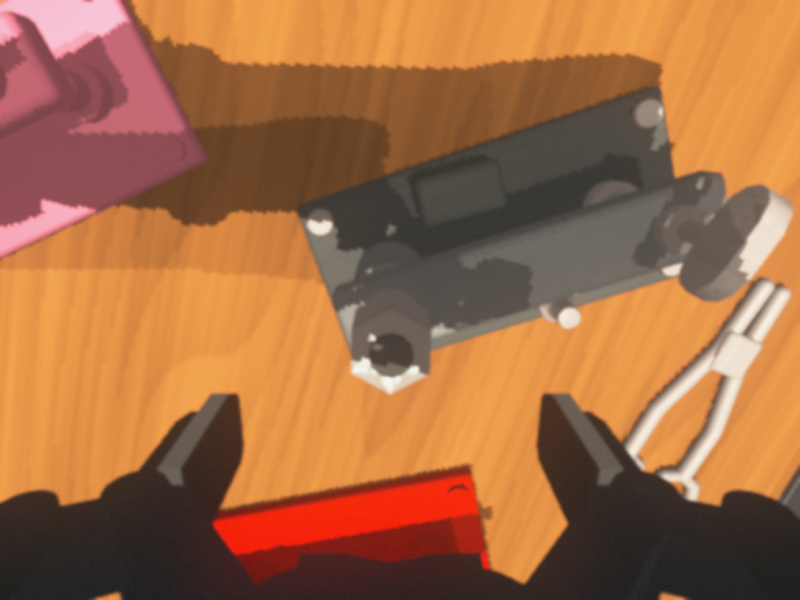

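The nut sits centred between the fingers at about (390,355), with its flats facing the jaws. The wing is at about (740,240). Before going down I'll check the red look-alike's clearance.

```bash
python3 - <<'E'
from h import *
for t in('s1','w2'):
    c=dict(np.load(f'pics/{t}.npz')); P=cloud(c); f=c['frame'].astype(int)
    for nm,m in(('red',(f[...,0]>100)&(f[...,1]<60)&(f[...,2]<60)),('pink',(f[...,0]>120)&(f[...,2]>90)&(f[...,1]<f[...,2]))):
        for lo in(.02,.09):
            Q=P[m&(P[...,2]>lo)&(P[...,2]<.16)]
            if len(Q): print(t,nm,lo,len(Q),'min dist nut',np.hypot(*(Q[:,:2]-[.542,.139]).T).min().round(3),'wing',np.hypot(*(Q[:,:2]-[.649,.2115]).T).min().round(3))
E
```

```text
s1 red 0.02 846 min dist nut 0.165 wing 0.235
s1 red 0.09 195 min dist nut 0.171 wing 0.245
s1 pink 0.02 133 min dist nut 0.012 wing 0.128
s1 pink 0.09 21 min dist nut 0.012 wing 0.128
w2 red 0.02 7012 min dist nut 0.184 wing 0.233
w2 red 0.09 1331 min dist nut 0.193 wing 0.244
w2 pink 0.02 6 min dist nut 0.168 wing 0.265
```

Emit:
{"fn": "send_rows", "kwargs": {
  "increments": [
    {"x": 0,"y": 0,"z": 25,"yaw": 0},
    {"x": 0,"y": 0,"z": 25,"yaw": 0},
    {"x": 0,"y": 0,"z": 14,"yaw": 0},
    {"x": 0,"y": 0,"z": 0,"yaw": 0},
    {"x": 0,"y": 0,"z": 0,"yaw": 0}
  ]
}}

```text
time_s: 1.92
eef_pos: [0.5417, 0.1402, 0.1695]
orientation: [-1.89, -2.508, 0.002]
force: [0.4, 0.7, 0.8]
opening: 0.996
```

Emit:
{"fn": "send_rows", "kwargs": {
  "increments": [
    {"x": 0,"y": 0,"z": 0,"yaw": 0},
    {"x": 0,"y": 0,"z": 0,"yaw": 0},
    {"x": 0,"y": 0,"z": 0,"yaw": 0},
    {"x": 0,"y": 0,"z": 0,"yaw": 0},
    {"x": 0,"y": 0,"z": 0,"yaw": 0},
    {"x": 0,"y": 0,"z": 0,"yaw": 0},
    {"x": 0,"y": 0,"z": 0,"yaw": 0},
    {"x": 0,"y": 0,"z": 0,"yaw": 0}
  ],
  "hand": 1,
  "force": 80
}}

```text
time_s: 2.58
eef_pos: [0.5423, 0.1406, 0.171]
orientation: [1.889, 2.509, 0.001]
force: [-1.7, -0.9, 6.3]
opening: 0.335
```

```bash
cat > st.py <<'E'
from h import *
s=bot.state(); R=Rotation.from_rotvec(s['orientation']).as_matrix()
print('t',s['time_s'],'pos',s['eef_pos'].round(4),'jaw deg',np.degrees(np.arctan2(R[1,1],R[0,1])).round(2),'tilt z',R[:,2].round(3),'F',s['force'].round(1),'T',s['wrist_torque'].round(3),'tau7',s['tau'][6].round(3),'open',round(s['opening'],3),'q7',s['joints'][6].round(3))
E
python3 st.py
```

```text
t 2.5833 pos [0.5423 0.1406 0.171 ] jaw deg 16.05 tilt z [ 0.001  0.    -1.   ] F [-1.7 -0.9  6.3] T [-0.203  0.386  0.016] tau7 -0.042 open 0.335 q7 -0.045
```

Emit:
{"fn": "send_rows", "kwargs": {
  "increments": [
    {"x": 0,"y": 0,"z": 0,"yaw": 0.06},
    {"x": 0,"y": 0,"z": 0,"yaw": 0.06},
    {"x": 0,"y": 0,"z": 0,"yaw": 0.06},
    {"x": 0,"y": 0,"z": 0,"yaw": 0.06},
    {"x": 0,"y": 0,"z": 0,"yaw": 0.06},
    {"x": 0,"y": 0,"z": 0,"yaw": 0.06},
    {"x": 0,"y": 0,"z": 0,"yaw": 0.06},
    {"x": 0,"y": 0,"z": 0,"yaw": 0}
  ]
}}

```text
time_s: 3.25
eef_pos: [0.5424, 0.1407, 0.1711]
orientation: [2.373, 2.058, 0.002]
force: [-1.3, -0.4, 4.5]
opening: 0.333
```

```bash
python3 st.py
```

```text
t 3.25 pos [0.5424 0.1407 0.1711] jaw deg -8.14 tilt z [ 0.002  0.    -1.   ] F [-1.3 -0.4  4.5] T [-0.119  0.354 -0.055] tau7 -0.244 open 0.333 q7 -0.429
```

Emit:
{"fn": "send_rows", "kwargs": {
  "increments": [
    {"x": 0,"y": 0,"z": 0,"yaw": 0.03},
    {"x": 0,"y": 0,"z": 0,"yaw": 0.03},
    {"x": 0,"y": 0,"z": 0,"yaw": 0.03},
    {"x": 0,"y": 0,"z": 0,"yaw": 0.03},
    {"x": 0,"y": 0,"z": 0,"yaw": 0},
    {"x": 0,"y": 0,"z": 0,"yaw": 0}
  ]
}}

```text
time_s: 3.75
eef_pos: [0.5425, 0.1406, 0.171]
orientation: [2.491, 1.914, 0.002]
force: [-1.4, -0.4, 5.7]
opening: 0.34
```

```bash
python3 st.py
```

```text
t 3.75 pos [0.5425 0.1406 0.171 ] jaw deg -14.92 tilt z [ 0.002  0.    -1.   ] F [-1.4 -0.4  5.7] T [-0.088  0.27  -0.103] tau7 0.068 open 0.34 q7 -0.537
```

Emit:
{"fn": "send_rows", "kwargs": {
  "increments": [
    {"x": 0,"y": 0,"z": 0,"yaw": 0.03},
    {"x": 0,"y": 0,"z": 0,"yaw": 0.03},
    {"x": 0,"y": 0,"z": 0,"yaw": 0.03},
    {"x": 0,"y": 0,"z": 0,"yaw": 0.03},
    {"x": 0,"y": 0,"z": 0,"yaw": 0},
    {"x": 0,"y": 0,"z": 0,"yaw": 0}
  ]
}}

```text
time_s: 4.25
eef_pos: [0.5425, 0.1406, 0.171]
orientation: [2.601, 1.761, 0.003]
force: [-1.3, -0.1, 5.8]
opening: 0.337
```

```bash
python3 st.py
```

```text
t 4.25 pos [0.5425 0.1406 0.171 ] jaw deg -21.79 tilt z [ 0.002  0.    -1.   ] F [-1.3 -0.1  5.8] T [-0.09   0.227 -0.124] tau7 0.068 open 0.337 q7 -0.646
```

Emit:
{"fn": "send_rows", "kwargs": {
  "increments": [
    {"x": 0,"y": 0,"z": 0,"yaw": 0.03},
    {"x": 0,"y": 0,"z": 0,"yaw": 0.03},
    {"x": 0,"y": 0,"z": 0,"yaw": 0.03},
    {"x": 0,"y": 0,"z": 0,"yaw": 0.03},
    {"x": 0,"y": 0,"z": 0,"yaw": 0},
    {"x": 0,"y": 0,"z": 0,"yaw": 0}
  ]
}}

```text
time_s: 4.75
eef_pos: [0.5426, 0.1407, 0.1711]
orientation: [2.694, 1.611, 0.002]
force: [-0.8, -0.9, 5.4]
opening: 0.337
```

```bash
python3 st.py
```

```text
t 4.75 pos [0.5426 0.1407 0.1711] jaw deg -28.22 tilt z [ 0.002 -0.002 -1.   ] F [-0.8 -0.9  5.4] T [-0.291  0.204  1.662] tau7 -1.636 open 0.337 q7 -0.751
```

The stop was reached after about 0.77 rad, with 1.7 N m of reaction. I'll nudge a bit more to confirm it's hard.

Emit:
{"fn": "send_rows", "kwargs": {
  "increments": [
    {"x": 0,"y": 0,"z": 0,"yaw": 0.02},
    {"x": 0,"y": 0,"z": 0,"yaw": 0},
    {"x": 0,"y": 0,"z": 0,"yaw": 0},
    {"x": 0,"y": 0,"z": 0,"yaw": 0}
  ],
  "force": 100
}}

```text
time_s: 5.08
eef_pos: [0.5426, 0.1408, 0.1711]
orientation: [2.704, 1.591, 0.001]
force: [-1.6, -3.3, 5.6]
opening: 0.333
```

```bash
python3 st.py
```

```text
t 5.0833 pos [0.5426 0.1408 0.1711] jaw deg -29.07 tilt z [ 0.003 -0.003 -1.   ] F [-1.6 -3.3  5.6] T [-0.371  0.189  2.795] tau7 -2.753 open 0.333 q7 -0.766
```

Emit:
{"fn": "send_rows", "kwargs": {
  "increments": [
    {"x": 0,"y": 0,"z": 0,"yaw": 0},
    {"x": 0,"y": 0,"z": 0,"yaw": 0},
    {"x": 0,"y": 0,"z": 0,"yaw": 0},
    {"x": 0,"y": 0,"z": 0,"yaw": 0},
    {"x": 0,"y": 0,"z": 0,"yaw": 0},
    {"x": 0,"y": 0,"z": -10,"yaw": 0},
    {"x": 0,"y": 0,"z": -35,"yaw": 0},
    {"x": 0,"y": 0,"z": -30,"yaw": 0},
    {"x": 0,"y": 0,"z": 0,"yaw": 0},
    {"x": 0,"y": 0,"z": 0,"yaw": 0}
  ],
  "hand": -1
}}

```text
time_s: 5.92
eef_pos: [0.5436, 0.1408, 0.2481]
orientation: [2.717, 1.575, 0.01]
force: [-0.8, -0.4, -0.7]
opening: 1.0
```

```bash
python3 st.py; python3 -c "
from h import *
grab('wrist','w4')
grab('scene','s4')"; python3 fit.py w4; python3 fit.py s4
```

```text
t 5.9167 pos [0.5436 0.1408 0.2481] jaw deg -29.81 tilt z [ 0.006  0.002 -1.   ] F [-0.8 -0.4 -0.7] T [ 0.034 -0.013  0.016] tau7 -0.002 open 1.0 q7 -0.779
nut z hist (array([  45,   43,  225, 1067,   39,  415,  119,    0,    0,    0]), array([0.12 , 0.122, 0.124, 0.126, 0.128, 0.13 , 0.132, 0.134, 0.136,
       0.138, 0.14 ]))
stud 513 [0.5421 0.1392 0.1316] [0.0161 0.0164 0.003 ]
top rect ((541.9786987304688, 139.08151245117188), (34.162681579589844, 30.078784942626953), 64.084228515625) ((541.9264526367188, 139.1245574951172), 17.10727882385254)
nut flat-normal deg 35.0 width 29.72454173058856 max 32.0117036029853 at 3.0000000000000004
wing 1233 [0.6475 0.2054 0.1326] ang 81.85288189181364 len 0.02906684726072326 rect ((648.3720092773438, 205.40402221679688), (28.712242126464844, 11.050527572631836), 79.04913330078125)
nut z hist (array([ 3, 14, 15,  8,  4,  1,  1,  0,  0,  0]), array([0.12 , 0.122, 0.124, 0.126, 0.128, 0.13 , 0.132, 0.134, 0.136,
       0.138, 0.14 ]))
stud 2 [0.5525 0.1375 0.1319] [0.0021 0.0024 0.0012]
top rect ((547.7559814453125, 133.60574340820312), (29.094633102416992, 25.015962600708008), 29.15101432800293) ((545.17041015625, 135.9892120361328), 16.27718162536621)
nut flat-normal deg 44.0 width 27.62909077687826 max 28.457974668480688 at 14.999999999999998
wing 37 [0.6536 0.2112 0.1313] ang 80.56250915417002 len 0.03272404618666738 rect ((653.7664794921875, 212.12081909179688), (32.80036163330078, 10.32151985168457), 83.05897521972656)
```

After release the nut's flats read about −25.5°, and the gripper finished at −29°. The gap could be finger flex or a small spring-back, so I'll regrip once, squarely, to check for play, then unload the twist before letting go.

Emit:
{"fn": "send_rows", "kwargs": {
  "increments": [
    {"x": -2,"y": -0.5,"z": 35,"yaw": 0.0},
    {"x": 0,"y": 0,"z": 30,"yaw": -0.07},
    {"x": 0,"y": 0,"z": 10,"yaw": 0},
    {"x": 0,"y": 0,"z": 0,"yaw": 0},
    {"x": 0,"y": 0,"z": 0,"yaw": 0},
    {"x": 0,"y": 0,"z": 0,"yaw": 0}
  ]
}}

```text
time_s: 6.52
eef_pos: [0.5416, 0.1394, 0.1712]
orientation: [2.661, 1.668, 0.004]
force: [0.5, 0.5, 0.8]
opening: 1.0
```

Emit:
{"fn": "send_rows", "kwargs": {
  "increments": [
    {"x": 0,"y": 0,"z": 0,"yaw": 0},
    {"x": 0,"y": 0,"z": 0,"yaw": 0},
    {"x": 0,"y": 0,"z": 0,"yaw": 0},
    {"x": 0,"y": 0,"z": 0,"yaw": 0},
    {"x": 0,"y": 0,"z": 0,"yaw": 0},
    {"x": 0,"y": 0,"z": 0,"yaw": 0},
    {"x": 0,"y": 0,"z": 0,"yaw": 0},
    {"x": 0,"y": 0,"z": 0,"yaw": 0}
  ],
  "hand": 1,
  "force": 100
}}

```text
time_s: 7.18
eef_pos: [0.5416, 0.1387, 0.171]
orientation: [2.66, 1.669, 0.004]
force: [0.7, -1.6, 5.6]
opening: 0.333
```

```bash
python3 st.py
```

```text
t 7.1833 pos [0.5416 0.1387 0.171 ] jaw deg -25.81 tilt z [ 0.003  0.    -1.   ] F [ 0.7 -1.6  5.6] T [-0.22  -0.146  0.041] tau7 -0.03 open 0.333 q7 -0.707
```

Emit:
{"fn": "send_rows", "kwargs": {
  "increments": [
    {"x": 0,"y": 0,"z": 0,"yaw": 0.015},
    {"x": 0,"y": 0,"z": 0,"yaw": 0},
    {"x": 0,"y": 0,"z": 0,"yaw": 0}
  ]
}}

```text
time_s: 7.43
eef_pos: [0.5416, 0.1388, 0.171]
orientation: [2.668, 1.654, 0.003]
force: [1.2, -2.1, 4.1]
opening: 0.334
```

```bash
python3 st.py
```

```text
t 7.4333 pos [0.5416 0.1388 0.171 ] jaw deg -26.43 tilt z [ 0.003 -0.001 -1.   ] F [ 1.2 -2.1  4.1] T [-0.263 -0.166  0.865] tau7 -0.937 open 0.334 q7 -0.718
```

There is no play: torque rises at once from −25.8°, so the nut is on its stop. I'll unload, release, rise and move over to the thumbscrew.

Emit:
{"fn": "send_rows", "kwargs": {
  "increments": [
    {"x": 0,"y": 0,"z": 0,"yaw": 0.01},
    {"x": 0,"y": 0,"z": 0,"yaw": 0},
    {"x": 0,"y": 0,"z": 0,"yaw": -0.015},
    {"x": 0,"y": 0,"z": 0,"yaw": 0}
  ]
}}

```text
time_s: 7.77
eef_pos: [0.5416, 0.1388, 0.171]
orientation: [2.665, 1.659, 0.003]
force: [1.2, -1.4, 4.9]
opening: 0.333
```

Emit:
{"fn": "send_rows", "kwargs": {
  "increments": [
    {"x": 0,"y": 0,"z": 0,"yaw": 0},
    {"x": 0,"y": 0,"z": 0,"yaw": 0},
    {"x": 0,"y": 0,"z": 0,"yaw": 0},
    {"x": 0,"y": 0,"z": 0,"yaw": 0},
    {"x": 0,"y": 0,"z": 0,"yaw": 0},
    {"x": 0,"y": 0,"z": -15,"yaw": 0},
    {"x": 0,"y": 0,"z": -30,"yaw": 0},
    {"x": 0,"y": 0,"z": -30,"yaw": 0},
    {"x": 0,"y": 0,"z": 0,"yaw": 0}
  ],
  "hand": -1
}}

```text
time_s: 8.52
eef_pos: [0.5438, 0.1399, 0.2512]
orientation: [2.667, 1.655, 0.019]
force: [0.5, 0.5, 0.2]
opening: 1.001
```

```bash
python3 st.py; python3 -c "
from h import *
grab('wrist','w5')"; python3 fit.py w5
```

```text
t 8.5167 pos [0.5438 0.1399 0.2512] jaw deg -26.36 tilt z [ 0.012  0.004 -1.   ] F [0.5 0.5 0.2] T [ 0.059 -0.08  -0.054] tau7 -0.01 open 1.001 q7 -0.721
nut z hist (array([  45,   43,  218, 1044,   48,  373,  133,    0,    0,    0]), array([0.12 , 0.122, 0.124, 0.126, 0.128, 0.13 , 0.132, 0.134, 0.136,
       0.138, 0.14 ]))
stud 488 [0.5421 0.1392 0.1317] [0.0165 0.0172 0.0028]
top rect ((541.898681640625, 138.87734985351562), (34.16522216796875, 30.050678253173828), 64.39830017089844) ((541.74072265625, 138.51010131835938), 17.490755081176758)
nut flat-normal deg 33.0 width 29.768512814778273 max 32.093080295320696 at 2.0
wing 1381 [0.648  0.2077 0.1327] ang 80.60341983773425 len 0.03300999203310892 rect ((648.800048828125, 207.54312133789062), (32.935550689697266, 11.060659408569336), 79.02973175048828)
```

Emit:
{"fn": "send_rows", "kwargs": {
  "increments": [
    {"x": 28,"y": 16,"z": 0,"yaw": 0},
    {"x": 28,"y": 16,"z": 0,"yaw": 0},
    {"x": 28,"y": 16,"z": 0,"yaw": 0},
    {"x": 28,"y": 17,"z": 0,"yaw": 0},
    {"x": 0,"y": 0,"z": 0,"yaw": -0.1},
    {"x": 0,"y": 0,"z": 0,"yaw": -0.1},
    {"x": 0,"y": 0,"z": 0,"yaw": -0.05},
    {"x": 0,"y": 0,"z": 0,"yaw": 0},
    {"x": 0,"y": 0,"z": 0,"yaw": 0}
  ]
}}

```text
time_s: 9.32
eef_pos: [0.6481, 0.2104, 0.2436]
orientation: [-2.443, -1.974, 0.003]
force: [0.5, -0.3, -0.2]
opening: 0.997
```

```bash
python3 st.py; python3 -c "
from h import *
c=grab('wrist','w6')
cv2.imwrite('pics/w6b.png',cv2.resize(c['frame'][:,:,::-1],(800,600),interpolation=cv2.INTER_CUBIC))"; python3 fit.py w6
```

```text
t 9.3167 pos [0.6481 0.2104 0.2436] jaw deg -12.11 tilt z [-0.002 -0.001 -1.   ] F [ 0.5 -0.3 -0.2] T [ 0.043 -0.009 -0.031] tau7 0.046 open 0.997 q7 -0.546
nut z hist (array([28, 31, 35, 93,  0,  0,  0,  0,  0,  0]), array([0.12 , 0.122, 0.124, 0.126, 0.128, 0.13 , 0.132, 0.134, 0.136,
       0.138, 0.14 ]))fit.py:9: RuntimeWarning: Mean of empty slice.
  st=N[N[:,2]>.1305]; print('stud',len(st),st.mean(0).round(4),np.ptp(st,0).round(4))
  ret = um.true_divide(
Traceback (most recent call last):
  File "fit.py", line 23, in <module>
    fit(sys.argv[1])
    ~~~^^^^^^^^^^^^^
  File "fit.py", line 9, in fit
    st=N[N[:,2]>.1305]; print('stud',len(st),st.mean(0).round(4),np.ptp(st,0).round(4))
                                                                 ~~~~~~^^^^^^
ValueError: zero-size array to reduction operation maximum which has no identity
```

View pics/w6b.png

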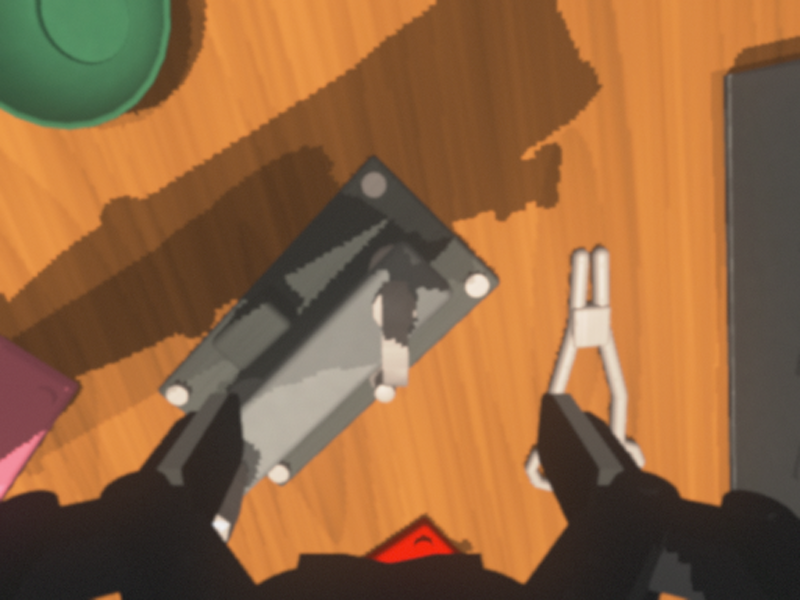

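The wing stands at about (397,335), edge-on and midway between the fingers. I'll get the wing fit alone.

```bash
python3 - <<'E'
from h import *
c=dict(np.load('pics/w6.npz')); P=cloud(c)
W=P[(np.hypot(P[...,0]-.649,P[...,1]-.211)<.035)&(P[...,2]>.125)&(P[...,2]<.14)]
for lo in(.125,.131,.133):
    Q=W[W[:,2]>lo]; print(lo,len(Q),Q.mean(0).round(4),cv2.minAreaRect((Q[:,:2]*1000).astype(np.float32)))
E
```

```text
0.125 1095 [0.6504 0.2145 0.1324] ((649.8368530273438, 211.88145446777344), (42.099884033203125, 10.00145435333252), 78.66407775878906)
0.131 894 [0.6501 0.2128 0.1332] ((649.8507080078125, 211.95086669921875), (35.51850509643555, 10.00145435333252), 78.66407775878906)
0.133 553 [0.65   0.2119 0.1338] ((649.7092895507812, 211.26280212402344), (30.86944580078125, 9.964282989501953), 78.7552719116211)
```

Emit:
{"fn": "send_rows", "kwargs": {
  "increments": [
    {"x": 1.8,"y": 1.3,"z": 25,"yaw": -0.015},
    {"x": 0,"y": 0,"z": 25,"yaw": 0},
    {"x": 0,"y": 0,"z": 17,"yaw": 0},
    {"x": 0,"y": 0,"z": 0,"yaw": 0},
    {"x": 0,"y": 0,"z": 0,"yaw": 0}
  ]
}}

```text
time_s: 9.78
eef_pos: [0.6494, 0.2117, 0.1768]
orientation: [-2.427, -1.993, 0.004]
force: [0.7, 0.6, 1.4]
opening: 1.0
```

```bash
python3 st.py
```

```text
t 9.7833 pos [0.6494 0.2117 0.1768] jaw deg -11.21 tilt z [-0.003 -0.001 -1.   ] F [0.7 0.6 1.4] T [ 0.    -0.029 -0.021] tau7 -0.005 open 1.0 q7 -0.533
```

Emit:
{"fn": "send_rows", "kwargs": {
  "increments": [
    {"x": 0,"y": 0,"z": 0,"yaw": 0},
    {"x": 0,"y": 0,"z": 0,"yaw": 0},
    {"x": 0,"y": 0,"z": 0,"yaw": 0},
    {"x": 0,"y": 0,"z": 0,"yaw": 0},
    {"x": 0,"y": 0,"z": 0,"yaw": 0},
    {"x": 0,"y": 0,"z": 0,"yaw": 0},
    {"x": 0,"y": 0,"z": 0,"yaw": 0},
    {"x": 0,"y": 0,"z": 0,"yaw": 0},
    {"x": 0,"y": 0,"z": 0,"yaw": 0}
  ],
  "hand": 1,
  "force": 80
}}

```text
time_s: 10.53
eef_pos: [0.6502, 0.2121, 0.1785]
orientation: [2.427, 1.995, 0.001]
force: [-1.5, -0.1, 3.8]
opening: 0.101
```

```bash
python3 st.py
```

```text
t 10.5333 pos [0.6502 0.2121 0.1785] jaw deg -11.17 tilt z [ 0.  0. -1.] F [-1.5 -0.1  3.8] T [-0.032  0.303  0.023] tau7 0.007 open 0.101 q7 -0.533
```

Emit:
{"fn": "send_rows", "kwargs": {
  "increments": [
    {"x": 0,"y": 0,"z": 0,"yaw": 0.06},
    {"x": 0,"y": 0,"z": 0,"yaw": 0.06},
    {"x": 0,"y": 0,"z": 0,"yaw": 0.06},
    {"x": 0,"y": 0,"z": 0,"yaw": 0.06},
    {"x": 0,"y": 0,"z": 0,"yaw": 0.06},
    {"x": 0,"y": 0,"z": 0,"yaw": 0.06},
    {"x": 0,"y": 0,"z": 0,"yaw": 0.06},
    {"x": 0,"y": 0,"z": 0,"yaw": 0.06},
    {"x": 0,"y": 0,"z": 0,"yaw": 0.06},
    {"x": 0,"y": 0,"z": 0,"yaw": 0.06}
  ]
}}

```text
time_s: 11.37
eef_pos: [0.65, 0.2122, 0.1785]
orientation: [-2.909, -1.185, 0.0]
force: [-2.3, -1.6, 3.5]
opening: 0.106
```

Emit:
{"fn": "send_rows", "kwargs": {
  "increments": [
    {"x": 0,"y": 0,"z": 0,"yaw": 0.03},
    {"x": 0,"y": 0,"z": 0,"yaw": 0.03},
    {"x": 0,"y": 0,"z": 0,"yaw": 0.03},
    {"x": 0,"y": 0,"z": 0,"yaw": 0},
    {"x": 0,"y": 0,"z": 0,"yaw": 0}
  ]
}}

```text
time_s: 11.78
eef_pos: [0.65, 0.2123, 0.1785]
orientation: [-2.958, -1.057, 0.0]
force: [-3.2, 0.1, 4.4]
opening: 0.101
```

```bash
python3 st.py
```

```text
t 11.7833 pos [0.65   0.2123 0.1785] jaw deg -50.66 tilt z [-0.  0. -1.] F [-3.2  0.1  4.4] T [-0.055  0.551 -0.041] tau7 0.025 open 0.101 q7 -1.154
```

Emit:
{"fn": "send_rows", "kwargs": {
  "increments": [
    {"x": 0,"y": 0,"z": 0,"yaw": 0.03},
    {"x": 0,"y": 0,"z": 0,"yaw": 0.03},
    {"x": 0,"y": 0,"z": 0,"yaw": 0.03},
    {"x": 0,"y": 0,"z": 0,"yaw": 0.03},
    {"x": 0,"y": 0,"z": 0,"yaw": 0},
    {"x": 0,"y": 0,"z": 0,"yaw": 0}
  ]
}}

```text
time_s: 12.28
eef_pos: [0.6499, 0.2124, 0.1785]
orientation: [3.014, 0.884, -0.0]
force: [-1.3, -0.9, 4.7]
opening: 0.101
```

```bash
python3 st.py
```

```text
t 12.2833 pos [0.6499 0.2124 0.1785] jaw deg -57.3 tilt z [ 0.    -0.001 -1.   ] F [-1.3 -0.9  4.7] T [-0.185  0.501  0.94 ] tau7 -0.999 open 0.101 q7 -1.26
```

Emit:
{"fn": "send_rows", "kwargs": {
  "increments": [
    {"x": 0,"y": 0,"z": 0,"yaw": 0.01},
    {"x": 0,"y": 0,"z": 0,"yaw": 0},
    {"x": 0,"y": 0,"z": 0,"yaw": 0}
  ]
}}

```text
time_s: 12.53
eef_pos: [0.6499, 0.2124, 0.1785]
orientation: [3.018, 0.871, -0.0]
force: [-3.8, -1.8, 4.9]
opening: 0.1
```

```bash
python3 st.py; python3 - <<'E'
from h import *
c=grab('side','d7')
cv2.imwrite('pics/d7b.png',cv2.resize(c['frame'][120:280,200:400,::-1],(800,640))[:600])
E
```

```text
t 12.5333 pos [0.6499 0.2124 0.1785] jaw deg -57.81 tilt z [ 0.    -0.001 -1.   ] F [-3.8 -1.8  4.9] T [-0.208  0.518  1.225] tau7 -1.263 open 0.1 q7 -1.268
```

Emit:
{"fn": "send_rows", "kwargs": {
  "increments": [
    {"x": 0,"y": 0,"z": 0,"yaw": -0.02},
    {"x": 0,"y": 0,"z": 0,"yaw": 0},
    {"x": 0,"y": 0,"z": 0,"yaw": 0}
  ]
}}

```text
time_s: 12.83
eef_pos: [0.6499, 0.2124, 0.1785]
orientation: [3.01, 0.898, -0.0]
force: [-2.4, -1.2, 4.5]
opening: 0.103
```

```bash
python3 st.py
```

```text
t 12.8333 pos [0.6499 0.2124 0.1785] jaw deg -56.79 tilt z [-0. -0. -1.] F [-2.4 -1.2  4.5] T [-0.19   0.536  0.671] tau7 -0.685 open 0.103 q7 -1.251
```

The screw is seated at about −55.6° jaw angle (0.78 rad turned, in range). A quarter turn back puts the jaw at about +34.4°, so about 1.60 rad of reverse yaw from the present command.

Emit:
{"fn": "send_rows", "kwargs": {
  "increments": [
    {"x": 0,"y": 0,"z": 0,"yaw": -0.08},
    {"x": 0,"y": 0,"z": 0,"yaw": -0.08},
    {"x": 0,"y": 0,"z": 0,"yaw": -0.08},
    {"x": 0,"y": 0,"z": 0,"yaw": -0.08},
    {"x": 0,"y": 0,"z": 0,"yaw": -0.08},
    {"x": 0,"y": 0,"z": 0,"yaw": -0.08},
    {"x": 0,"y": 0,"z": 0,"yaw": -0.08},
    {"x": 0,"y": 0,"z": 0,"yaw": -0.08},
    {"x": 0,"y": 0,"z": 0,"yaw": -0.08},
    {"x": 0,"y": 0,"z": 0,"yaw": -0.08}
  ]
}}

```text
time_s: 13.67
eef_pos: [0.6503, 0.2121, 0.1785]
orientation: [-2.423, -2.0, -0.001]
force: [-2.1, -0.4, 4.3]
opening: 0.1
```

Emit:
{"fn": "send_rows", "kwargs": {
  "increments": [
    {"x": 0,"y": 0,"z": 0,"yaw": -0.08},
    {"x": 0,"y": 0,"z": 0,"yaw": -0.08},
    {"x": 0,"y": 0,"z": 0,"yaw": -0.08},
    {"x": 0,"y": 0,"z": 0,"yaw": -0.08},
    {"x": 0,"y": 0,"z": 0,"yaw": -0.08},
    {"x": 0,"y": 0,"z": 0,"yaw": -0.08},
    {"x": 0,"y": 0,"z": 0,"yaw": -0.08},
    {"x": 0,"y": 0,"z": 0,"yaw": -0.08}
  ]
}}

```text
time_s: 14.33
eef_pos: [0.6506, 0.2121, 0.1785]
orientation: [1.67, 2.66, 0.002]
force: [-1.1, -0.3, 3.9]
opening: 0.103
```

Emit:
{"fn": "send_rows", "kwargs": {
  "increments": [
    {"x": 0,"y": 0,"z": 0,"yaw": 0},
    {"x": 0,"y": 0,"z": 0,"yaw": 0},
    {"x": 0,"y": 0,"z": 0,"yaw": 0}
  ]
}}

```text
time_s: 14.58
eef_pos: [0.6505, 0.2121, 0.1785]
orientation: [1.678, 2.655, 0.002]
force: [-0.7, -0.1, 4.7]
opening: 0.104
```

```bash
python3 st.py
```

```text
t 14.5833 pos [0.6505 0.2121 0.1785] jaw deg 25.41 tilt z [ 0.001  0.    -1.   ] F [-0.7 -0.1  4.7] T [-0.088  0.221  0.077] tau7 -0.048 open 0.104 q7 0.043
```

Emit:
{"fn": "send_rows", "kwargs": {
  "increments": [
    {"x": 0,"y": 0,"z": 0,"yaw": -0.05},
    {"x": 0,"y": 0,"z": 0,"yaw": -0.05},
    {"x": 0,"y": 0,"z": 0,"yaw": -0.055},
    {"x": 0,"y": 0,"z": 0,"yaw": 0},
    {"x": 0,"y": 0,"z": 0,"yaw": 0},
    {"x": 0,"y": 0,"z": 0,"yaw": 0},
    {"x": 0,"y": 0,"z": 0,"yaw": 0}
  ]
}}

```text
time_s: 15.17
eef_pos: [0.6506, 0.2122, 0.1785]
orientation: [1.467, 2.777, 0.002]
force: [-0.0, -0.5, 5.2]
opening: 0.103
```

```bash
python3 st.py; python3 - <<'E'
from h import *
c=grab('wrist','w8'); P=cloud(c)
W=P[(np.hypot(P[...,0]-.65,P[...,1]-.212)<.03)&(P[...,2]>.125)&(P[...,2]<.136)]
if len(W)>20: print('wing',len(W),W.mean(0).round(4),cv2.minAreaRect((W[:,:2]*1000).astype(np.float32)))
s=grab('scene','s8')
w=cv2.resize(c['frame'],(400,300)); z=cv2.resize(s['frame'][130:280,220:420],(400,300),interpolation=cv2.INTER_CUBIC)
cv2.imwrite('pics/end.png',np.hstack([w,z])[:,:,::-1])
E
python3 fit.py w8 2>/dev/null
```

```text
t 15.1667 pos [0.6506 0.2122 0.1785] jaw deg 34.29 tilt z [ 0.001  0.    -1.   ] F [-0.  -0.5  5.2] T [-0.023  0.27   0.07 ] tau7 -0.05 open 0.103 q7 0.183
wing 2856 [0.6463 0.2166 0.1319] ((649.2396240234375, 212.04029846191406), (36.65373229980469, 34.50080108642578), 82.38705444335938)
nut z hist (array([0, 0, 0, 0, 0, 0, 0, 0, 0, 0]), array([0.12 , 0.122, 0.124, 0.126, 0.128, 0.13 , 0.132, 0.134, 0.136,
       0.138, 0.14 ]))
```

View pics/end.png

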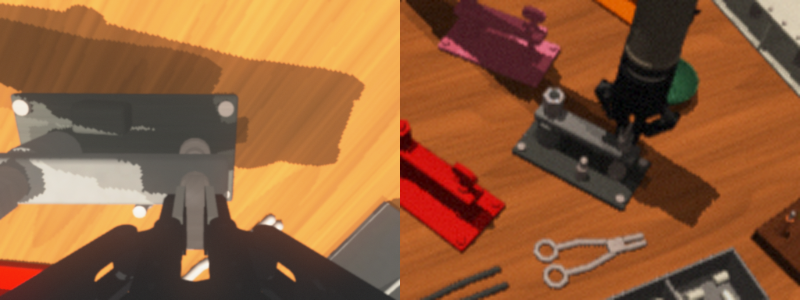

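The wing is held squarely between the pads at about (195,210) in the left half, across the arm. The rivet set, dolly and pliers are undisturbed. Handing in.

```bash
python3 -c "
from workcell import workorder; print(workorder.close_job())"; python3 st.py
```

```text
the job is handed in; nothing more can be done
None
the job is handed in; nothing more can be done
```

The job is done and handed in at about 15 s of arm time, with the gripper still holding the thumbscrew.

- **Nut:** I turned it clockwise about 0.72 rad onto its hard stop, with up to 2.8 N m of reaction. After letting go, its flats read about 3.5° short of where the gripper had stopped. I regripped it and the torque rose at once, so there was no play. A fit after the second release gave the same angle within about 1°.
- **Thumbscrew:** I turned it clockwise about 0.78 rad until it seated, with 1.2 N m of reaction. I then backed it off a quarter turn, from about −55.6° to 34.3° at the jaws (89.9°). The seat angle comes from the torque slope, so it is good to about a degree.
- **Last checks:** The gripper opening read 0.10, which matches the wing's thickness, and the outside force was about 5 N. In the last picture the wing was held squarely, and the tools and parts in view had not moved.
- **Checks that failed:** The depth fit of the wing in the last picture was spoiled by the fingers, so the final angle rests on the arm's pose and the picture. The nut was not in that view to be measured again.

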